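# Seat the amber filter tin in its tapered cup

### The arm

A 6-joint arm with a two-finger parallel gripper is mounted at the origin on the work surface. World frame = base frame: x ahead of the robot, y to its left, z up, the work surface at z = 0. Lengths are in m, angles in rad, forces in N, time in s.
With the tool pointing down it reaches from about 0.25 to 0.775 m from the base axis. Payload 4 kg.
Tool frame: the origin (TCP) lies at the very end of the fingers, on their centre line; the grasp point (between the pads) lies 19 mm behind it; z points along the fingers, y is the line along which they close (so a half turn about z gives the same grasp; the last joint's range is limited). The gripper opens to 85 mm and grips with 20 to 120 N. Pads are 22 mm wide; open, the fingers measure 114 mm over their backs; the gripper's body (76 mm by 85 mm) begins 54 mm behind the grasp point. The pads swing forward as they close: fully open they stand 13 mm farther back than shut.
Start: joints at [1.104, 0.087, 1.371, -0, 1.684, -0.103], TCP at [0.196, 0.514, 0.231] pointing down, gripper open.
Joint ranges: [-3.1, 3.1], [-0.76, 2.03], [0.27, 2.55], [-1.08, 4.22], [0.17, 2.65], [-2.57, 2.57]. Speed limits (rad/s): [2.79, 2.79, 3.14, 3.14, 3.14, 3.14].

### API

Orientations are given as [roll, pitch, yaw] about the fixed x, y, z axes, in that order (R = Rz(yaw) Ry(pitch) Rx(roll)).
In Python, from cell import r gives the robot as it stands.
- The arm moves only by the tool drive_tool, never from a script. Its argument "deltas" is text: rows parted by semicolons, each of 7 numbers parted by spaces: the shift along the tool's x, y, z in units of 0.4 m (1.0 is 0.4 m), then the turn, a rotation vector about the tool's x, y, z in units of 2 rad (1.0 is 2 rad), then the opening, from -1 (shut) to 1 (fully open). In form: tx ty tz ax ay az hand; .... A call has 1 to 20 rows; each row is the pose to reach, as a shift and turn from the pose commanded when the call began, along the tool's axes at that moment; what a row does not reach only later rows make up. A row lasts 1/10 s, in which the tool goes at most 50 mm and 8.59 degrees, less where a joint would pass 70% of its speed; a pose out of reach is approached as far as the arm can. A call with a number of a shift or a turn outside -1 to 1 is refused whole. A call with a gripper value outside its range is refused whole. The fingers move at their own pace and stop on an object; "force" is the grip in N (left out, the last holds). Time passes only in rows, so rows that repeat a pose let the fingers close. It gives the time, the measured TCP pose, the force, the opening and the grip force at its end, in the units of the state.
- r.state(): the state, without advancing time (a new reading comes with each control period).
- r.capture(name): name is "scene" or "top"; returns a dict with "pixels" (420x560x3 uint8, red, green, blue), "depth" (420x560 float32, m along the optical axis (not along the pixel's ray), 0 where there is no reading), "vfov" (degrees; the focal length in pixels is half the picture's height over the tangent of half this angle, whatever the lens; pixels are square), "cx", "cy" (the principal point, pixels), "rvec" (rotation vector, rad) and "tvec" (3), from world to camera coordinates, as OpenCV has them. Camera axes: x right, y down, z forward; pixel columns grow to the right and rows downward; lengths in m; the calibration is good to about 2 mm. A picture is of the moment at which its call begins.
- r.job_done(): hands the job in; it is judged then, once.
Trained networks look in the newest picture that a camera, given by its name, has taken for a name from the list of things; names that differ only in an ending like _2 or _b are one class to them, and where a whole thing is asked for, a point or a joint stands for the part that bears it (a point fixed in the world has none). Each returns a list of dicts, best first, with "confidence" (0 to 1); they miss things now and then, are a little off and sometimes report something else, mostly with a low value. They report only what shows in the picture. A call takes as long as a camera call. They do not tell look-alikes from the thing itself.
- r.search_frame(camera, thing): "box" ([left, top, right, bottom] as shares, 0 to 1, of the picture: columns of its width, rows of its height, round what is visible of it).
- r.pinpoint(camera, thing): "centre" ([column, row] as shares, 0 to 1, of the picture: columns of its width, rows of its height: a listed point, or the origin of a listed thing).
The state is a dict: "time_s": time; "q": joint angles; "qvel": joint speeds; "joint_efforts": joint torques, N m; "eef_pos": TCP position; "ee_rot": TCP orientation; "wrist_force": force on the tool from outside, world axes, zero at the start; "wrist_torque": the same for the moment, N m; "width": finger opening in m; "gripper_force": force on a finger pad.
Only numpy, scipy, OpenCV 4.12 (cv2) and the standard library are available. Lean on these libraries where they do the work, as an engineer would, in place of code of your own. Each camera call takes 0.05 s, during which the arm holds its last target. There are 200 camera calls.

### The job

Stand the amber filter tin with the orange lid in the empty blue tapered cup: lower it in upright until it just rests in the taper, then let go, without dropping it or forcing it down so that it would wedge tight. Leave the green tin and the white dish where they are.

Things in the scene. Friction and masses are not known exactly. Their poses are not given: they have to be found in the camera images.
- amber_tin: Translucent amber tapered tin, ribbed orange screw lid on, 84 to 168 g, standing loose on the shelf. Round: 26 mm wide at the foot, widening evenly to 48 mm at 70 mm up, then the straight-sided lid, 48 mm wide (50 over its ribs) and 26 mm tall; 96 mm tall in all. Origin: centre of its underside; z points up through the lid.
- blue_cup: Empty blue open cup, loose, 0.4 kg, 60 mm tall, on a round foot 76 mm wide. Inside it tapers like the tin: 23 mm wide at its floor (6 mm up), 36 mm at 46 mm up, then a lip flares to about 60 mm at the rim (68 mm outside). The amber tin comes to rest on the tapered wall, off the floor, its underside about 18 mm above the cup's underside. Origin: centre of the cup's underside; z up.
- green_tin: Bystander: same shape and size as the amber tin, but green with a green lid, loose. Origin: centre of its underside; z up. Tins, cup and dish stand in a row across a white pull-out shelf, its top 40 mm above the table, in any order, at least 140 mm apart between centres.
- dish: Bystander: empty white ceramic dish, 100 mm across and 28 mm tall, loose on the shelf. Origin: centre of its underside; z up. Beyond the row a lens pen and a filter wrench lie flat (under 15 mm tall) on the shelf.
Not all that is in view belongs to the job. What is shaped like the blue_cup but red is not meant.

How it is judged:
At the end, for the whole second after the job is handed in: The amber tin stands lid up in the blue cup, foot down in the taper: underside 8 to 30 mm above the cup's underside, centred within 10 mm, tilted less than 10 degrees and at rest; the cup stands upright (within 6 degrees) on the shelf (horizontal distance between amber_tin and blue_cup below 0.01 m and z of amber_tin in the frame of blue_cup between 0.008 and 0.03 m and angle between amber_tin's own z axis and vertical below 0.175 rad and angle between blue_cup's own z axis and vertical below 0.1 rad and height (world z) of blue_cup between 0.034 and 0.05 m and linear speed of amber_tin below 0.02 m/s); the robot touches nothing.
It fails at once if the amber tin is dropped or forced into the cup: they squeeze each other with more than 70 N, summed round the taper (pushing down with 20 N gives about 30 to 40 N) (contact force between amber_tin and blue_cup above 70 N).
It fails at once if the green tin is moved more than 30 mm (distance of green_tin from where it was at the start of the episode above 0.03 m).
It fails at once if the dish is moved more than 30 mm (distance of dish from where it was at the start of the episode above 0.03 m).
It also fails if it takes over 43 s, if anything falls off the work surface, if the arm or the gripper's body presses on something with over 40 N, if the wrist force passes 120 N, or if a joint passes its speed limit or range.

## Working session

There is one attempt and no reset: what is moved stays moved. The work goes in short steps, Python scripts to look and compute and a tool call to move; the robot and the scene stay as the last step left them, time stands still between calls to the robot, and variables do not carry over. Pictures are saved under pics/ and viewed, at most 10 in all, crops included, and the job is handed in when it is done.

Besides the shell and the picture viewer there is one more tool, called after "Request:" as a command line: name --argument value ..., lists and objects as JSON in quotes. drive_tool: Moves the arm, as the interface text tells. Its arguments: {"type":"object","properties":{"deltas":{"type":"string"},"force":{"type":"number"}},"required":["deltas"]}

```bash
mkdir -p pics; cat > h.py <<'E'
import numpy as np, cv2
from cell import r
def cap(n):
    c=r.capture(n); h,w=c["depth"].shape
    f=h/2/np.tan(np.radians(c["vfov"])/2)
    R=cv2.Rodrigues(np.array(c["rvec"],float))[0]; t=np.array(c["tvec"],float).ravel()
    v,u=np.mgrid[:h,:w]; d=c["depth"]
    P=np.stack([(u-c["cx"])/f*d,(v-c["cy"])/f*d,d],-1)
    c["W"]=(P-t)@R; c["W"][d==0]=np.nan   # world points per pixel
    c.update(R=R,t=t,f=f); return c
E
python3 - <<'E'
from h import *
ims=[]
for n in ("scene","top"):
    c=cap(n); cv2.imwrite(f"pics/{n}0.png",c["pixels"][...,::-1])
    np.save(n+"W.npy",c["W"]); print(n,"cam at",(-c["R"].T@c["t"]).round(3))
    for th in ("amber_tin","blue_cup","green_tin","dish"):
        for o in r.search_frame(n,th)[:4]:
            b=np.array(o["box"])*[560,420,560,420]; m=((b[:2]+b[2:])/2).astype(int)
            print(th,b.round(),round(o["confidence"],2),c["W"][m[1],m[0]].round(3))
s=r.state(); print(s["time_s"],s["eef_pos"],s["ee_rot"],s["width"])
E
```

```text
scene cam at [ 0.849 -0.468  0.967]
amber_tin [230. 255. 253. 292.] 0.79 [ 0.567 -0.128  0.136]
blue_cup [320.  99. 347. 134.] 0.82 [0.487 0.487 0.04 ]
blue_cup [310. 134. 337. 170.] 0.66 [0.542 0.304 0.084]
green_tin [260. 169. 279. 204.] 0.65 [0.494 0.106 0.124]
dish [154. 316. 202. 362.] 0.97 [ 0.506 -0.287  0.049]
dish [228. 258. 251. 294.] 0.65 [ 0.567 -0.134  0.138]
top cam at [0.397 0.097 1.152]
amber_tin [408. 203. 447. 241.] 0.71 [ 0.516 -0.289  0.045]
amber_tin [356. 192. 380. 216.] 0.62 [ 0.552 -0.112  0.135]
blue_cup [113. 222. 146. 249.] 0.75 [0.478 0.519 0.008]
green_tin [261. 222. 280. 243.] 0.83 [0.479 0.127 0.135]
dish [408. 201. 448. 242.] 0.68 [ 0.519 -0.293  0.041]
0.5 [0.19569223 0.51401591 0.23133203] [3.14153447e+00 1.28734987e-05 2.77785453e+00] 0.08520573808687612
```

View pics/scene0.png

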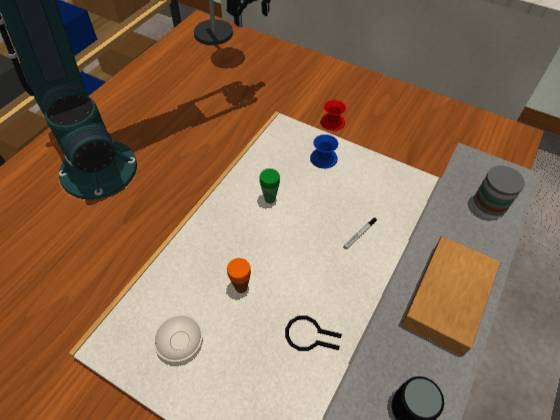

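View pics/top0.png

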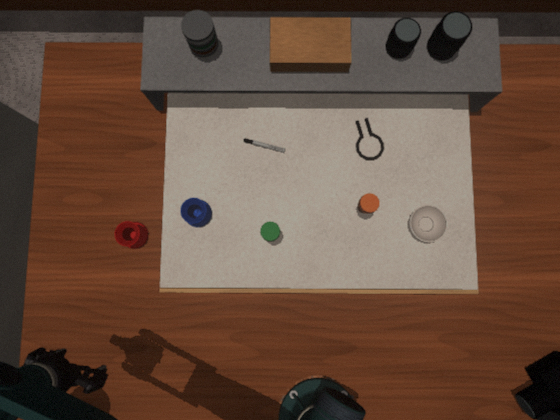

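Candidates in the scene picture: the orange-lidded amber tin is at (239,275). It could be mistaken for the green tin at (270,185), and the dish at (179,338) also drew weak detections. For the cup, blue stands on the shelf at (324,152) and its red look-alike on the table at (333,116). In the top picture amber is at (369,203), green at (270,231), blue at (196,212) and red at (131,234). By the description I choose the orange-lidded tin and the blue cup. Next is a close crop to check that choice, and the measuring.

```bash
cat > meas.py <<'E'
from h import *
from scipy.optimize import least_squares
def hsv(c): return cv2.cvtColor(c["pixels"],cv2.COLOR_RGB2HSV)
def mask(c,k):
    h=hsv(c); lo,hi={"orange":((5,150,60),(18,255,255)),"blue":((105,130,30),(130,255,255)),"green":((50,120,30),(80,255,255))}[k]
    return cv2.inRange(h,lo,hi)>0
def circ(p,rad=None):
    p=p[:,:2]; c0=p.mean(0)
    if rad: s=least_squares(lambda x:np.hypot(*(p-x[:2]).T)-rad,c0,loss="soft_l1",f_scale=.002)
    else: s=least_squares(lambda x:np.hypot(*(p-x[:2]).T)-x[2],[*c0,.03],loss="soft_l1",f_scale=.002)
    return s.x
def sel(c,k,x,y,zr,rad=.07):
    W=c["W"]; return W[mask(c,k)&(np.hypot(W[...,0]-x,W[...,1]-y)<rad)&(W[...,2]>zr[0])&(W[...,2]<zr[1])]
def ray(c,z,uv):
    d=c["R"].T@np.array([(uv[0]-c["cx"])/c["f"],(uv[1]-c["cy"])/c["f"],1]); o=-c["R"].T@c["t"]
    return o+d*(z-o[2])/d[2]
E
python3 - <<'E'
from meas import *
crops=[]
for n in ("scene","top"):
    c=cap(n)
    shelf=c["W"][150:190,300:330] if n=="top" else c["W"][220:250,270:300]
    print(n,"shelf z",np.nanmedian(shelf[...,2]).round(4))
    for k,x,y,R0 in (("orange",.56,-.12,.024),("green",.48,.12,.024),("blue",.54,.304,None)):
        p=sel(c,k,x,y,(.03,.2)); z=p[:,2]; zt=np.percentile(z,97)
        t=p[z>zt-.006]
        print(n,k,len(p),"ztop",zt.round(4),"mean",t.mean(0).round(4),"bbox",t.min(0).round(4),t.max(0).round(4),"mid",((t.min(0)+t.max(0))/2).round(4))
        if k=="blue": print("  circ",circ(t).round(4))
    u,v=((280,215) if n=="scene" else (282,212)); 
    im=c["pixels"][...,::-1]
    a,b=((225,240),(300,105)) if n=="scene" else ((340,175),(165,180))
    crops+= [cv2.resize(im[q[1]:q[1]+70,q[0]:q[0]+70],(280,280),interpolation=cv2.INTER_CUBIC) for q in (a,b)]
cv2.imwrite("pics/crop.png",np.vstack([np.hstack(crops[:2]),np.hstack(crops[2:])]))
E
```

```text
scene shelf z 0.0401
scene orange 502 ztop 0.1386 mean [ 0.555  -0.1204  0.136 ] bbox [ 0.5312 -0.1431  0.1327] [ 0.5773 -0.096   0.1405] mid [ 0.5542 -0.1195  0.1366]
scene green 434 ztop 0.1384 mean [0.4843 0.1242 0.1359] bbox [0.4623 0.1025 0.1325] [0.5058 0.1478 0.1405] mid [0.484  0.1252 0.1365]
scene blue 707 ztop 0.1004 mean [0.5371 0.3279 0.0981] bbox [0.5072 0.2918 0.0946] [0.5696 0.353  0.1038] mid [0.5384 0.3224 0.0992]
  circ [0.5383 0.3221 0.0291]
top shelf z 0.0395
top orange 281 ztop 0.1391 mean [ 0.5528 -0.1163  0.1361] bbox [ 0.5298 -0.1385  0.1332] [ 0.5747 -0.0939  0.1414] mid [ 0.5523 -0.1162  0.1373]
top green 3 ztop 0.1377 mean [0.4842 0.1238 0.1364] bbox [0.4687 0.1075 0.1354] [0.5004 0.1367 0.1378] mid [0.4846 0.1221 0.1366]
top blue 371 ztop 0.1018 mean [0.5362 0.3222 0.0986] bbox [0.5027 0.2939 0.0958] [0.5675 0.3566 0.1044] mid [0.5351 0.3252 0.1001]
  circ [0.5348 0.3252 0.0294]
```

View pics/crop.png

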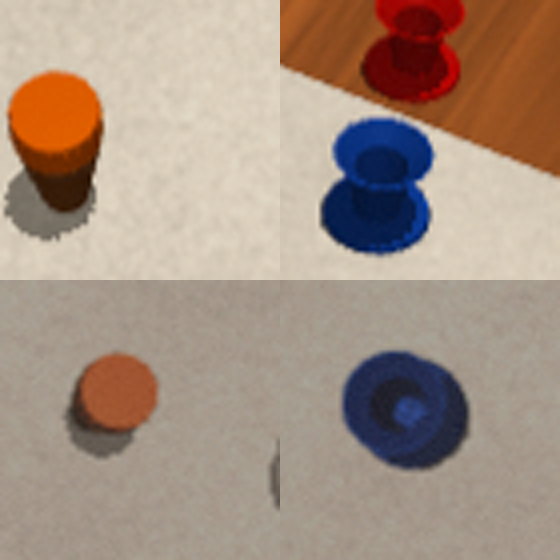

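The crops show the orange-lidded amber tin upright and clear on the shelf (scene pixel about (239,270)), and the blue cup empty on the shelf with the red look-alike off the shelf. The two cameras average the tin at (0.5535, -0.118) and the cup at (0.5365, 0.3235). I'll move above the tin, keeping the yaw.

Request:
drive_tool --deltas "-0.7 -0.58 0 0 0 0 1;-0.7 -0.58 0 0 0 0 1;-0.7 -0.58 0 0 0 0 1;-0.7 -0.58 0 0 0 0 1;-0.7 -0.58 0 0 0 0 1;-0.7 -0.58 0 0 0 0 1;-0.7 -0.58 0 0 0 0 1;-0.7 -0.58 0 0 0 0 1;-0.7 -0.58 0 0 0 0 1;-0.7 -0.58 0 0 0 0 1" --force 30

```text
time_s: 1.6
eef_pos: [0.3747, 0.1977, 0.2314]
ee_rot: [3.141, -0.0, 2.777]
wrist_force: [0.4, -0.3, 0.6]
width: 0.0857
gripper_force: 0.0
```

Request:
drive_tool --deltas "-0.698 -0.578 0 0 0 0 1;-0.698 -0.578 0 0 0 0 1;-0.698 -0.578 0 0 0 0 1;-0.698 -0.578 0 0 0 0 1;-0.698 -0.578 0 0 0 0 1;-0.698 -0.578 0 0 0 0 1;-0.698 -0.578 0 0 0 0 1;-0.698 -0.578 0 0 0 0 1;-0.698 -0.578 0 0 0 0 1;-0.698 -0.578 0 0 0 0 1;-0.698 -0.578 0 0 0 0 1;-0.698 -0.578 0 0 0 0 1"

```text
time_s: 2.8
eef_pos: [0.5532, -0.116, 0.2319]
ee_rot: [3.141, 0.001, 2.78]
wrist_force: [0.5, 0.2, -0.3]
width: 0.0854
gripper_force: 0.0
```

```bash
cat > to.py <<'E'
from h import *
from scipy.spatial.transform import Rotation as Ro
def to(x,y,z):
    s=r.state(); print(s["time_s"],np.round(s["eef_pos"],4),np.round(s["ee_rot"],4),"q",np.round(s["q"],2),"F",np.round(s["wrist_force"],2),"w",round(s["width"],4))
    print("units",(Ro.from_euler("xyz",s["ee_rot"]).inv().apply(np.array([x,y,z])-s["eef_pos"])/.4).round(4))
E
python3 -c "
from to import *
to(.5535,-.118,.100)"
```

```text
2.8 [ 0.5532 -0.116   0.2319] [3.1412e+00 7.0000e-04 2.7803e+00] q [-0.31  0.12  1.33  0.    1.69 -1.52] F [ 0.49  0.24 -0.3 ] w 0.0854
units [-0.0023 -0.0045  0.3297]
```

Request:
drive_tool --deltas "-0.002 -0.004 0.1 0 0 0 1;-0.002 -0.004 0.2 0 0 0 1;-0.002 -0.004 0.25 0 0 0 1;-0.002 -0.004 0.29 0 0 0 1;-0.002 -0.004 0.32 0 0 0 1;-0.002 -0.004 0.33 0 0 0 1;-0.002 -0.004 0.33 0 0 0 1;-0.002 -0.004 0.33 0 0 0 1"

```text
time_s: 3.6
eef_pos: [0.5544, -0.1196, 0.1006]
ee_rot: [3.141, 0.002, 2.778]
wrist_force: [0.6, 0.0, 0.1]
width: 0.0851
gripper_force: 0.0
```

```bash
python3 - <<'E'
from meas import *
from to import to
to(.5535,-.118,.1)
c=cap("scene"); p=sel(c,"orange",.553,-.118,(.1,.2),.04); z=p[:,2]; t=p[z>.131]
print(len(p),((t.min(0)+t.max(0))/2).round(4),t.mean(0).round(4))
cv2.imwrite("pics/pre.png",cv2.resize(c["pixels"][180:330,150:350,::-1],(800,600),interpolation=cv2.INTER_CUBIC))
E
```

```text
3.6 [ 0.5544 -0.1196  0.1006] [3.1413e+00 2.2000e-03 2.7781e+00] q [-0.31  0.18  1.52  0.    1.43 -1.52] F [0.58 0.03 0.08] w 0.0851
units [0.0035 0.003  0.0015]
386 [ 0.5622 -0.1208  0.1354] [ 0.5613 -0.1222  0.1357]
```

View pics/pre.png

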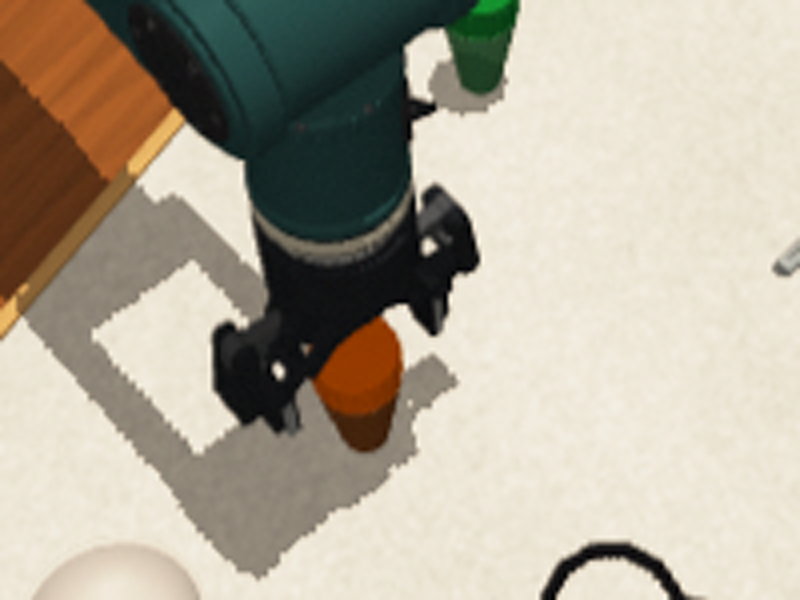

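The view shows the fingers straddling the amber lid (crop pixel about (358,365)), one on each side of the tin and clear of it. Closing now.

Request:
drive_tool --deltas "0 0 0 0 0 0 0.3;0 0 0 0 0 0 0.3;0 0 0 0 0 0 0.1;0 0 0 0 0 0 0;0 0 0 0 0 0 -0.2;0 0 0 0 0 0 -0.5;0 0 0 0 0 0 -1;0 0 0 0 0 0 -1;0 0 0 0 0 0 -1;0 0 0 0 0 0 -1" --force 35

```text
time_s: 4.65
eef_pos: [0.5541, -0.1197, 0.1]
ee_rot: [3.141, 0.001, 2.778]
wrist_force: [0.1, -0.3, 5.7]
width: 0.0469
gripper_force: 36.2
```

Request:
drive_tool --deltas "0 0 -0.02 0 0 0 -1;0 0 -0.05 0 0 0 -1;0 0 -0.1 0 0 0 -1;0 0 -0.15 0 0 0 -1;0 0 -0.2 0 0 0 -1;0 0 -0.25 0 0 0 -1;0 0 -0.28 0 0 0 -1;0 0 -0.3 0 0 0 -1;0 0 -0.3 0 0 0 -1;0 0 -0.3 0 0 0 -1"

```text
time_s: 5.65
eef_pos: [0.5533, -0.1195, 0.2184]
ee_rot: [3.142, -0.002, 2.778]
wrist_force: [-0.3, 0.7, -1.0]
width: 0.0473
gripper_force: 36.2
```

```bash
python3 - <<'E'
from meas import *
from to import to
to(.5535,-.118,.22)
for n in ("scene","top"):
    c=cap(n); p=c["W"][mask(c,"orange")&(c["W"][...,2]>.15)&(c["W"][...,2]<.35)]
    if len(p)>5: print(n,len(p),p.min(0).round(4),p.max(0).round(4),np.nanmedian(p,0).round(4))
    if n=="scene": cv2.imwrite("pics/held.png",cv2.resize(c["pixels"][150:300,150:350,::-1],(800,600),interpolation=cv2.INTER_CUBIC))
E
```

```text
5.65 [ 0.5533 -0.1195  0.2184] [ 3.1416e+00 -1.7000e-03  2.7777e+00] q [-0.31  0.13  1.35  0.    1.66 -1.52] F [-0.33  0.66 -1.03] w 0.0473
units [ 0.0009  0.0037 -0.0041]
scene 7373 [-0.0622 -0.1451  0.15  ] [1.009  0.2862 0.2585] [ 9.459e-01 -3.000e-04  1.897e-01]
top 21 [ 0.0591 -0.0961  0.1547] [0.5494 0.2099 0.2572] [0.0929 0.1987 0.1806]
```

View pics/held.png

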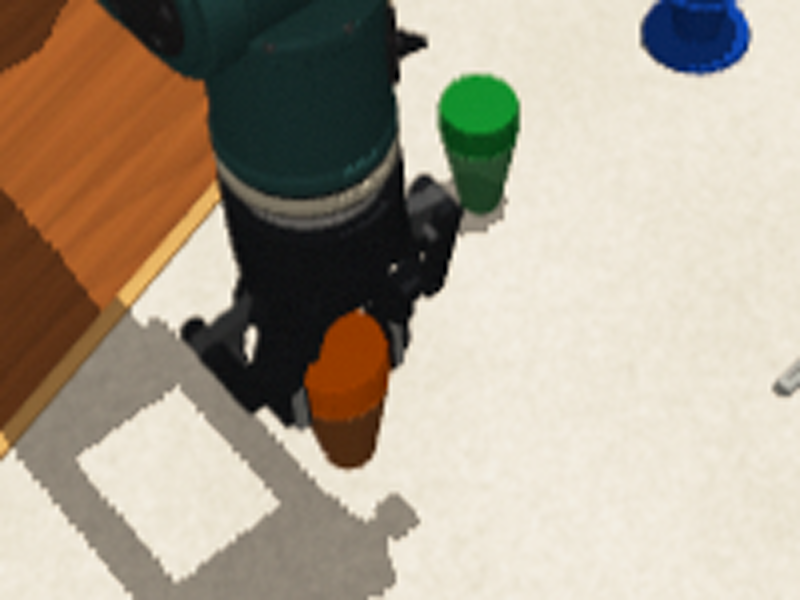

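The tin is lifted and held by its lid, but it looks slightly tilted (foot near crop pixel (348,462)). I'll measure its axis by fitting the known profile to the depth points.

```bash
cat > fit.py <<'E'
from meas import *
prof=np.array([[0,0],[.013,0],[.024,.070],[.0245,.070],[.0245,.096],[0,.096]])
def sd(q):  # distance of (rho,z) to the profile polyline
    D=[]
    for a,b in zip(prof[:-1],prof[1:]):
        t=np.clip(((q-a)@(b-a))/((b-a)@(b-a)),0,1); D.append(np.linalg.norm(q-a-t[:,None]*(b-a),axis=1))
    return np.min(D,0)
def fittin(c,x,y,z):
    """x,y,z guess of foot. returns foot, tilt vector (axis xy)"""
    W=c["W"]; h=hsv(c); m=cv2.inRange(h,(3,130,25),(20,255,255))>0
    m&=(np.hypot(W[...,0]-x,W[...,1]-y)<.045)&(W[...,2]>z-.01)&(W[...,2]<z+.11)
    p=W[m]
    def res(v):
        a=np.array([v[3],v[4],1]); a/=np.linalg.norm(a); d=p-v[:3]; zz=d@a
        return sd(np.stack([np.linalg.norm(d-zz[:,None]*a,axis=1),zz],1))
    s=least_squares(res,[x,y,z,0,0],loss="soft_l1",f_scale=.0015)
    v=s.x; return len(p),v.round(4),np.median(res(v)).round(5),"lid mid",(v[:2]+.083*v[3:]).round(4)
E
python3 - <<'E'
from fit import *
c=cap("scene"); print(fittin(c,.5533,-.1195,.16))
a=dict(c); a["W"]=np.load("sceneW.npy"); import cv2
a["pixels"]=cv2.imread("pics/scene0.png")[...,::-1].copy(); print("start",fittin(a,.5535,-.118,.04))
c=cap("top"); print(fittin(c,.5533,-.1195,.16))
E
```

```text
(620, array([ 0.5532, -0.1181,  0.158 , -0.0089, -0.008 ]), np.float64(0.00049), 'lid mid', array([ 0.5524, -0.1188]))
start (610, array([ 0.5538, -0.1188,  0.0401, -0.0045,  0.0032]), np.float64(0.00062), 'lid mid', array([ 0.5534, -0.1185]))
(10, array([ 0.5416, -0.1204,  0.1584,  0.118 ,  0.0321]), np.float64(0.00037), 'lid mid', array([ 0.5514, -0.1178]))
```

The tilt is under 1°, and the foot sits on the TCP axis at TCP − 0.060 m. Now I'll carry it to the cup with the height raised slightly.

Request:
drive_tool --deltas "0 0 -0.02 0 0 0 -1;0 0 -0.05 0 0 0 -1;0.005 0.01 -0.08 0 0 0 -1;0.013 0.03 -0.08 0 0 0 -1;0.03 0.07 -0.08 0 0 0 -1;0.05 0.12 -0.08 0 0 0 -1;0.075 0.18 -0.08 0 0 0 -1;0.1 0.24 -0.08 0 0 0 -1;0.125 0.3 -0.08 0 0 0 -1;0.15 0.36 -0.08 0 0 0 -1;0.175 0.42 -0.08 0 0 0 -1;0.2 0.47 -0.08 0 0 0 -1;0.21 0.5 -0.08 0 0 0 -1;0.215 0.51 -0.08 0 0 0 -1"

```text
time_s: 7.25
eef_pos: [0.5454, 0.1035, 0.2509]
ee_rot: [-3.142, -0.001, 2.78]
wrist_force: [0.0, 0.2, -0.8]
width: 0.0471
gripper_force: 36.2
```

Request:
drive_tool --deltas "0.005 0.01 0 0 0 0 -1;0.013 0.03 0 0 0 0 -1;0.03 0.07 0 0 0 0 -1;0.05 0.12 0 0 0 0 -1;0.075 0.18 0 0 0 0 -1;0.1 0.24 0 0 0 0 -1;0.125 0.3 0 0 0 0 -1;0.15 0.36 0 0 0 0 -1;0.175 0.42 0 0 0 0 -1;0.2 0.47 0 0 0 0 -1;0.21 0.495 0 0 0 0 -1;0.214 0.505 0 0 0 0 -1;0.214 0.505 0 0 0 0 -1;0.214 0.505 0 0 0 0 -1;0.214 0.505 0 0 0 0 -1"

```text
time_s: 8.75
eef_pos: [0.5381, 0.3198, 0.2516]
ee_rot: [-3.142, 0.0, 2.776]
wrist_force: [-0.4, -0.3, -1.4]
width: 0.0473
gripper_force: 36.3
```

```bash
python3 - <<'E'
from fit import *
from to import to
to(.5374,.3212,.25); e=r.state()["eef_pos"]
for n in ("scene","top"):
    c=cap(n); print(n,fittin(c,e[0],e[1],e[2]-.06))
    p=sel(c,"blue",.537,.3235,(.03,.2)); t=p[(p[:,2]>.094)&(p[:,2]<.106)]
    if len(t)>10: print(" cup",len(p),len(t),((t.min(0)+t.max(0))/2).round(4),circ(t).round(4), "foot", end=" ")
    f=p[(p[:,2]>.03)&(p[:,2]<.05)]
    if len(f)>10: print(len(f),f.min(0).round(4),f.max(0).round(4))
    if n=="scene": cv2.imwrite("pics/over.png",cv2.resize(c["pixels"][60:210,220:420,::-1],(800,600),interpolation=cv2.INTER_CUBIC))
E
```

```text
8.75 [0.5381 0.3198 0.2516] [-3.1415e+00  4.0000e-04  2.7764e+00] q [ 0.45  0.26  1.14 -0.    1.75 -0.76] F [-0.37 -0.3  -1.35] w 0.0473
units [0.0029 0.0026 0.0039]
scene (525, array([ 0.538 ,  0.3208,  0.1913, -0.0103, -0.0085]), np.float64(0.0008), 'lid mid', array([0.5371, 0.3201]))
 cup 702 123 [0.5383 0.322  0.0985] [0.5384 0.3222 0.0288] foot 287 [0.503  0.2856 0.0378] [0.5752 0.3571 0.0497]
top (0, array([0.5381, 0.3198, 0.1916, 0.    , 0.    ]), np.float64(nan), 'lid mid', array([0.5381, 0.3198]))
33 [0.5057 0.2939 0.0368] [0.5685 0.3259 0.0483]
  return _methods._mean(a, axis=axis, dtype=dtype,
  ret = ret.dtype.type(ret / rcount)
```

View pics/over.png

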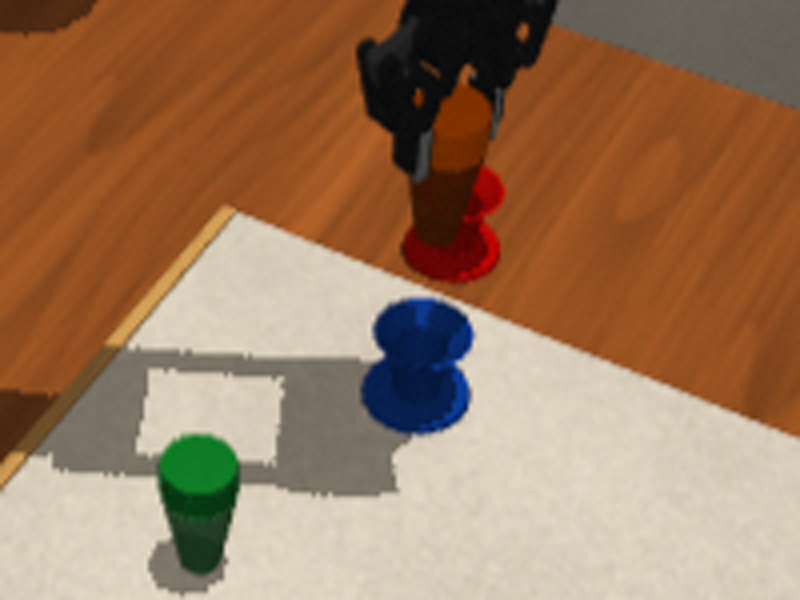

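The tin is above and behind the blue cup in this view (tin foot about (437,240), cup rim centre (423,330), crop pixels). It looks slightly tilted, so I'll check the fit's projection.

```bash
python3 - <<'E'
from fit import *
c=cap("scene"); W=c["W"]; h=hsv(c); x,y,z=.538,.3208,.1913
n,v,_,_=fittin(c,x,y,z)
m=(cv2.inRange(h,(3,130,25),(20,255,255))>0)&(np.hypot(W[...,0]-x,W[...,1]-y)<.045)&(W[...,2]>z-.01)&(W[...,2]<z+.11)
im=cv2.resize(c["pixels"][60:160,270:370,::-1],(600,600),interpolation=cv2.INTER_CUBIC)
def pj(P): 
    q=c["R"]@P+c["t"]; return np.array([q[0]/q[2]*c["f"]+c["cx"],q[1]/q[2]*c["f"]+c["cy"]])
a=np.array([v[3],v[4],1]); a/=np.linalg.norm(a)
e1=np.cross(a,[0,1,0]); e2=np.cross(a,e1)
for zz,rr in ((0,.013),(.07,.024),(.096,.0245)):
    pts=np.array([pj(v[:3]+zz*a+rr*(np.cos(t)*e1+np.sin(t)*e2)) for t in np.linspace(0,6.28,60)])
    cv2.polylines(im,[((pts-[270,60]+.5)*6).astype(np.int32)],True,(255,255,0),1)
cv2.imwrite("pics/ovl.png",im)
# independent slices of side surface
p=W[m]
for lo,hi in ((.0,.02),(.02,.045),(.045,.068),(.072,.09)):
    s=p[(p[:,2]>z+lo)&(p[:,2]<z+hi)]; R=np.interp((lo+hi)/2,[0,.07],[.013,.024])
    if len(s)>5: print(lo,len(s),circ(s,R).round(4))
t=p[p[:,2]>z+.088]; A=np.c_[t[:,:2]-t[:,:2].mean(0),np.ones(len(t))]; print("top plane",len(t),np.linalg.lstsq(A,t[:,2],rcond=None)[0])
E
```

```text
Traceback (most recent call last):
ValueError: too many values to unpack (expected 4)
```

```bash
python3 - <<'E'
from fit import *
c=cap("scene"); W=c["W"]; h=hsv(c); x,y,z=.538,.3208,.1913
v=fittin(c,x,y,z)[1]
m=(cv2.inRange(h,(3,130,25),(20,255,255))>0)&(np.hypot(W[...,0]-x,W[...,1]-y)<.045)&(W[...,2]>z-.01)&(W[...,2]<z+.11)
im=cv2.resize(c["pixels"][60:160,270:370,::-1],(600,600),interpolation=cv2.INTER_CUBIC)
def pj(P): 
    q=c["R"]@P+c["t"]; return np.array([q[0]/q[2]*c["f"]+c["cx"],q[1]/q[2]*c["f"]+c["cy"]])
a=np.array([v[3],v[4],1]); a/=np.linalg.norm(a)
e1=np.cross(a,[0,1,0]); e2=np.cross(a,e1)
for zz,rr in ((0,.013),(.07,.024),(.096,.0245)):
    pts=np.array([pj(v[:3]+zz*a+rr*(np.cos(t)*e1+np.sin(t)*e2)) for t in np.linspace(0,6.28,60)])
    cv2.polylines(im,[((pts-[270,60]+.5)*6).astype(np.int32)],True,(255,255,0),1)
cv2.imwrite("pics/ovl.png",im)
p=W[m]
for lo,hi in ((.0,.02),(.02,.045),(.045,.068),(.072,.09)):
    s=p[(p[:,2]>z+lo)&(p[:,2]<z+hi)]; R=np.interp((lo+hi)/2,[0,.07],[.013,.024])
    if len(s)>5: print(lo,len(s),circ(s,R).round(4))
t=p[p[:,2]>z+.088]; A=np.c_[t[:,:2]-t[:,:2].mean(0),np.ones(len(t))]; print("top plane",len(t),np.linalg.lstsq(A,t[:,2],rcond=None)[0])
E
```

```text
0.0 55 [0.5378 0.3211]
0.02 94 [0.5376 0.3208]
0.045 86 [0.5379 0.3215]
0.072 84 [0.537  0.3203]
top plane 189 [-0.04568867  0.06521038  0.28673203]
```

View pics/ovl.png

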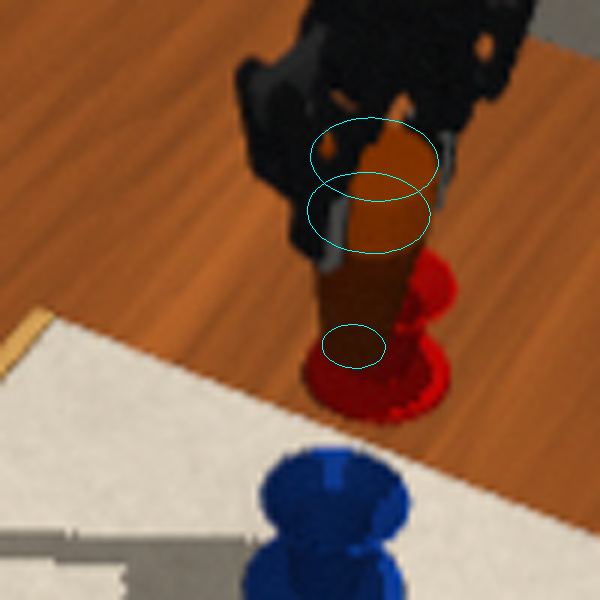

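The overlay lines up with the silhouette, so the tin is upright and about 1 mm off the cup axis. I'll lower to just inside the lip, then creep.

Request:
drive_tool --deltas "0 0.003 0.02 0 0 0 -1;0 0.003 0.06 0 0 0 -1;0 0.003 0.11 0 0 0 -1;0 0.003 0.16 0 0 0 -1;0 0.003 0.2 0 0 0 -1;0 0.003 0.23 0 0 0 -1;0 0.003 0.245 0 0 0 -1;0 0.003 0.25 0 0 0 -1;0 0.003 0.25 0 0 0 -1;0 0.003 0.25 0 0 0 -1"

```text
time_s: 9.95
eef_pos: [0.5388, 0.3222, 0.1525]
ee_rot: [3.14, 0.001, 2.778]
wrist_force: [0.9, -0.6, -0.6]
width: 0.0473
gripper_force: 36.3
```

Request:
drive_tool --deltas "0 0 0.005 0 0 0 -1;0 0 0.01 0 0 0 -1;0 0 0.015 0 0 0 -1;0 0 0.02 0 0 0 -1;0 0 0.025 0 0 0 -1;0 0 0.03 0 0 0 -1;0 0 0.035 0 0 0 -1;0 0 0.04 0 0 0 -1;0 0 0.045 0 0 0 -1;0 0 0.05 0 0 0 -1;0 0 0.05 0 0 0 -1;0 0 0.05 0 0 0 -1"

```text
time_s: 11.15
eef_pos: [0.5382, 0.322, 0.1313]
ee_rot: [3.142, -0.0, 2.778]
wrist_force: [-0.2, 0.3, -0.2]
width: 0.0473
gripper_force: 36.3
```

```bash
python3 - <<'E'
from fit import *
from to import to
to(.538,.3212,.118); e=r.state()["eef_pos"]
c=cap("scene"); print(fittin(c,e[0],e[1],e[2]-.06))
p=sel(c,"blue",.537,.3235,(.03,.2)); t=p[(p[:,2]>.094)&(p[:,2]<.106)]
print(" cup",len(p),len(t),((t.min(0)+t.max(0))/2).round(4),circ(t).round(4))
E
```

```text
11.15 [0.5382 0.322  0.1313] [ 3.1416 -0.      2.7778] q [ 0.45  0.3   1.33  0.    1.52 -0.76] F [-0.17  0.33 -0.24] w 0.0473
units [-0.0002 -0.002   0.0332]
(362, array([ 0.5379,  0.3225,  0.0712, -0.0048,  0.0034]), np.float64(0.00082), 'lid mid', array([0.5375, 0.3228]))
 cup 488 76 [0.5388 0.3191 0.0994] [0.5382 0.3221 0.0287]
```

Request:
drive_tool --deltas "0 0 0.0025 0 0 0 -1;0 0 0.005 0 0 0 -1;0 0 0.0075 0 0 0 -1;0 0 0.01 0 0 0 -1;0 0 0.0125 0 0 0 -1;0 0 0.015 0 0 0 -1;0 0 0.0175 0 0 0 -1;0 0 0.02 0 0 0 -1;0 0 0.0225 0 0 0 -1;0 0 0.0225 0 0 0 -1;0 0 0.0225 0 0 0 -1"

```text
time_s: 12.3
eef_pos: [0.5381, 0.3223, 0.1225]
ee_rot: [3.141, -0.0, 2.778]
wrist_force: [-0.7, 2.5, 0.3]
width: 0.0469
gripper_force: 36.3
```

Request:
drive_tool --deltas "0 0 0.0025 0 0 0 -1;0 0 0.005 0 0 0 -1;0 0 0.005 0 0 0 -1"

```text
time_s: 12.6
eef_pos: [0.5382, 0.3222, 0.1204]
ee_rot: [3.141, 0.0, 2.778]
wrist_force: [-1.2, 3.1, 1.8]
width: 0.0471
gripper_force: 36.4
```

Light side contact shows (+y, about 3 N). I'll shift 1 mm along that force and continue down.

Request:
drive_tool --deltas "0.001 0.001 0 0 0 0 -1;0.002 0.002 0 0 0 0 -1;0.002 0.002 0 0 0 0 -1;0.002 0.002 0 0 0 0 -1"

```text
time_s: 13.0
eef_pos: [0.5379, 0.3224, 0.1199]
ee_rot: [-3.141, 0.0, 2.777]
wrist_force: [0.3, 1.2, -0.2]
width: 0.0472
gripper_force: 36.4
```

Request:
drive_tool --deltas "0 0 0.0015 0 0 0 -1;0 0 0.0025 0 0 0 -1;0 0 0.0025 0 0 0 -1;0 0 0.0025 0 0 0 -1"

```text
time_s: 13.4
eef_pos: [0.5377, 0.3227, 0.1191]
ee_rot: [-3.141, 0.0, 2.778]
wrist_force: [0.4, 0.6, -2.2]
width: 0.0471
gripper_force: 36.2
```

Request:
drive_tool --deltas "0 0 0.0015 0 0 0 -1;0 0 0.0025 0 0 0 -1;0 0 0.0025 0 0 0 -1;0 0 0.0025 0 0 0 -1"

```text
time_s: 13.8
eef_pos: [0.5378, 0.3227, 0.1187]
ee_rot: [-3.141, 0.0, 2.778]
wrist_force: [-1.3, -2.0, 1.6]
width: 0.0471
gripper_force: 36.4
```

```bash
python3 - <<'E'
from fit import *
from to import to
to(.538,.3225,.118); e=r.state()["eef_pos"]
c=cap("scene"); print(fittin(c,e[0],e[1],e[2]-.06))
p=sel(c,"blue",.537,.3235,(.03,.2)); t=p[(p[:,2]>.094)&(p[:,2]<.106)]; print("cup rim",circ(t).round(4))
f=p[(p[:,2]<.05)]; print("foot",len(f),f.min(0).round(4),f.max(0).round(4))
E
```

```text
13.8 [0.5378 0.3227 0.1187] [-3.1412e+00  4.0000e-04  2.7776e+00] q [ 0.45  0.3   1.34 -0.    1.5  -0.76] F [-1.33 -1.98  1.62] w 0.0471
units [-0.0007 -0.0002  0.0019]
(327, array([ 0.5376,  0.3233,  0.0586, -0.0083,  0.004 ]), np.float64(0.00098), 'lid mid', array([0.5369, 0.3237]))
cup rim [0.5393 0.3216 0.0286]
foot 283 [0.5044 0.2848 0.0366] [0.5754 0.3635 0.0497]
```

Request:
drive_tool --deltas "0 0 0.001 0 0 0 -1;0 0 0.001 0 0 0 -1;0 0 0.001 0 0 0 -1"

```text
time_s: 14.15
eef_pos: [0.5378, 0.3227, 0.1185]
ee_rot: [-3.141, 0.001, 2.778]
wrist_force: [-1.5, -3.6, 4.5]
width: 0.047
gripper_force: 36.6
```

Request:
drive_tool --deltas "0 0 0.001 0 0 0 -1;0 0 0.001 0 0 0 -1;0 0 0.001 0 0 0 -1"

```text
time_s: 14.45
eef_pos: [0.5379, 0.3227, 0.1184]
ee_rot: [-3.142, 0.001, 2.778]
wrist_force: [-2.2, -3.5, 5.4]
width: 0.0473
gripper_force: 36.7
```

The vertical force has risen to 5 N at the expected seat height, so the tin rests in the taper. Opening gently.

Request:
drive_tool --deltas "0 0 0 0 0 0 -0.1;0 0 0 0 0 0 0.12;0 0 0 0 0 0 0.16;0 0 0 0 0 0 0.22;0 0 0 0 0 0 0.3;0 0 0 0 0 0 0.5;0 0 0 0 0 0 0.7;0 0 0 0 0 0 0.9;0 0 0 0 0 0 0.9;0 0 0 0 0 0 0.9" --force 20

```text
time_s: 15.45
eef_pos: [0.5378, 0.323, 0.1176]
ee_rot: [3.141, 0.0, 2.778]
wrist_force: [0.0, -0.1, -0.1]
width: 0.0813
gripper_force: 0.0
```

```bash
python3 - <<'E'
from fit import *
from to import to
to(.538,.3225,.25); e=r.state()["eef_pos"]
c=cap("scene"); print(fittin(c,e[0],e[1],e[2]-.06))
cv2.imwrite("pics/rel.png",cv2.resize(c["pixels"][70:190,250:410,::-1],(800,600),interpolation=cv2.INTER_CUBIC))
E
```

```text
15.45 [0.5378 0.323  0.1176] [3.1414e+00 1.0000e-04 2.7778e+00] q [ 0.45  0.3   1.34  0.    1.49 -0.76] F [ 0.01 -0.07 -0.15] w 0.0813
units [-0.001 -0.001 -0.331]
(398, array([ 0.5374,  0.3239,  0.0583, -0.0025, -0.    ]), np.float64(0.00092), 'lid mid', array([0.5372, 0.3239]))
```

View pics/rel.png

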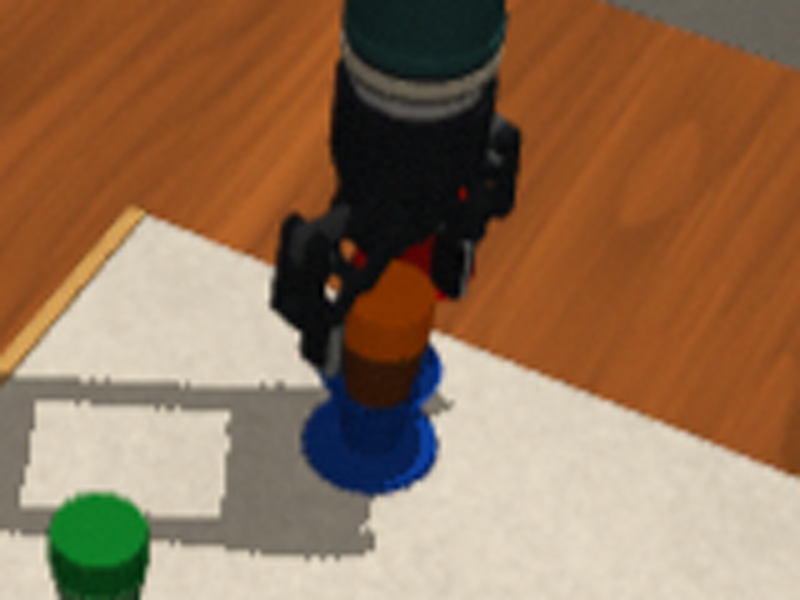

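The tin stands upright in the blue cup (tin about (390,330), cup foot (370,440), crop pixels). The fingers are open on both sides and no force shows. Now I'll retreat straight up and check.

Request:
drive_tool --deltas "0 0 -0.02 0 0 0 0.9;0 0 -0.06 0 0 0 0.9;0 0 -0.12 0 0 0 0.9;0 0 -0.18 0 0 0 0.9;0 0 -0.24 0 0 0 0.9;0 0 -0.28 0 0 0 0.9;0 0 -0.3 0 0 0 0.9;0 0 -0.3 0 0 0 0.9;0 0 -0.3 0 0 0 0.9"

```text
time_s: 16.4
eef_pos: [0.5375, 0.3229, 0.2368]
ee_rot: [-3.141, -0.001, 2.778]
wrist_force: [0.2, -0.0, -0.9]
width: 0.081
gripper_force: 0.0
```

```bash
python3 - <<'E'
from fit import *
from to import to
to(.538,.3225,.25)
c=cap("scene"); print(fittin(c,.5374,.3239,.0583))
p=sel(c,"blue",.537,.3235,(.03,.2)); t=p[(p[:,2]>.094)&(p[:,2]<.106)]; print("cup rim",circ(t).round(4),circ(t,.031).round(4),np.percentile(t[:,2],[5,95]))
f=p[(p[:,2]<.05)]; print("foot mid",((f.min(0)+f.max(0))/2).round(4))
g=sel(c,"green",.48,.12,(.13,.2)); print("green",((g.min(0)+g.max(0))/2).round(4))
E
```

```text
16.4 [0.5375 0.3229 0.2368] [-3.1408e+00 -8.0000e-04  2.7778e+00] q [ 0.45  0.26  1.16  0.    1.72 -0.76] F [ 0.2  -0.01 -0.9 ] w 0.081
units [-0.0015 -0.0005 -0.033 ]
(448, array([0.5371, 0.3236, 0.0585, 0.0025, 0.0032]), np.float64(0.00083), 'lid mid', array([0.5374, 0.3238]))
cup rim [0.5385 0.3214 0.0292] [0.5379 0.3225] [0.09484223 0.10147738]
foot mid [0.5392 0.3197 0.0441]
green [0.4847 0.1248 0.1349]
```

The tin is seated with its foot 18.5 mm above the shelf top, tilted under 0.3° and within about 3 mm of the cup axis. The arm is clear and the green tin hasn't moved.

```bash
python3 -c "
from cell import r
print(r.job_done())"
```

```text
the job is handed in; nothing more can be done
None
```

The amber tin stands upright and released in the blue cup (underside about 18.5 mm above the shelf top, centred within about 3 mm), the green tin hasn't moved and the dish was never approached; I handed the job in at about 16.5 s and it returned no verdict.

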